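# Shingle the spring plates along the drying tray

## Robot

A 6-joint arm with a two-finger parallel gripper is mounted at the origin on the work surface. World frame = base frame: x ahead of the robot, y to its left, z up, the work surface at z = 0. Lengths are in m, angles in degrees, forces in N, time in s.
With the tool pointing down it reaches from about 0.35 to 0.875 m from the base axis. Payload 4.2 kg.
Tool frame: the origin (TCP) lies at the very end of the fingers, on their centre line; the grasp point (between the pads) lies 19 mm behind it (r.grip_point_offset is the distance from the TCP to the grasp point, in m); z points along the fingers, y is the line along which they close (so a half turn about z gives the same grasp; the last joint's range is limited). The gripper opens to 87 mm and grips with 3 to 60 N. Pads are 19 mm wide; open, the fingers measure 117 mm over their backs; the gripper's body (75 mm by 190 mm) begins 51 mm behind the grasp point.
Start: joints at [90.504, 22.042, 0.453, 0, -68.411, -14.817], TCP at [0.154, 0.606, 0.223] pointing down, gripper open.
Joint ranges: [-179.83, 179.83], [-69.29, 118.12], [-61.27, 80.66], [-181.25, 117.63], [-171.15, -9.14], [-177.46, 177.46]. Speed limits (degrees/s): [159.86, 159.86, 180, 180, 180, 180].

## Interface

Orientations are given as a 3x3 rotation matrix whose columns are the frame's x, y, z axes.
In Python, from station import r, cams gives the robot as it stands. The module is installed in compiled form; this text tells all that it offers.
- The arm moves only by the shell command python3 -m handwheel 'ROWS'. ROWS is JSON, a list that holds one entry, the list of rows, each a list of 7 numbers: the turn, a rotation vector about the tool's x, y, z in units of 6 degrees (1.0 is 6 degrees), then the shift along the tool's x, y, z in m, then the finger opening in m, from 0 to 0.087. In form: [[[ax, ay, az, x, y, z, jaw], ...]]. A call has 1 to 12 rows; each row shifts and turns the commanded pose from where the row before left it, along the tool's axes as they then stand; what a row does not reach is not made up. A row lasts 1/10 s, in which the tool goes at most 50 mm and 8.59 degrees, less where a joint would pass 70% of its speed; a pose out of reach is approached as far as the arm can. A call with a gripper value outside its range is refused whole. The fingers move at their own pace and stop on an object; the grip force is fixed at half the most. Time passes only in rows, so rows that do not move let the fingers close. It gives the time, the measured TCP pose, the force, the opening and the grip force at its end, in the units of the state.
- r.sense(): the state, without advancing time (a new reading comes with each control period).
- cams.capture(name): name is "scene" or "top"; returns the picture (384x512x3 uint8, red, green, blue); there is no depth.
- cams.get_calibration(name): a dict with "camera_matrix" (3x3 intrinsics, pixels), "k1" (the pictures are not rectified: a ray, as slopes to the right and down, at radius r is drawn at 1 + k1 r^2 times it, then the intrinsics apply), "rvec" (rotation vector, rad) and "tvec" (3), from world to camera coordinates, as OpenCV has them. Camera axes: x right, y down, z forward; pixel columns grow to the right and rows downward; lengths in m; the calibration is good to about 2 mm. A picture is of the moment at which its call begins. get_calibration takes no time and is no camera call.
- r.finish_job(): hands the job in; it is judged then, once.
The state is a dict: "time_s": time; "joints": joint angles; "joint_velocities": joint speeds; "effort": joint torques, N m; "tcp_pos": TCP position; "ee_rot": TCP orientation; "wrist_force": force on the tool from outside, world axes, zero at the start; "moment": the same for the moment, N m; "gripper_width": opening from 0.0 (shut) to 1.0 (fully open); "gripper_force": force on a finger pad.
Only numpy, scipy, OpenCV 4.12 (cv2) and the standard library are available. Lean on these libraries where they do the work, as an engineer would, in place of code of your own. Each camera call takes 0.05 s, during which the arm holds its last target. There are 200 camera calls.

## Task

The flat rectangular steel spring plates with a bolt hole in each corner are put to dry overlapped like roof tiles along the black tray, and the first one already lies flat at one end of it. Take the other two like it from the bench and lay them lengthwise in line with it towards the empty end, one after the other, each with about a third of its length resting on top of the plate before it and its far end down on the tray. Lay them down rather than dropping them, and leave the first plate where it lies.

Things in the scene. Friction and masses are not known exactly. Their poses are not given: they have to be found in the camera images.
- plate_1_center (a point): one of the two loose spring plates on the bench: flat steel rectangle 100 x 46 x 10 mm, about 0.35 kg, a bolt hole in each corner (not the round-ended links or square one-hole plates). Point: its centre, 5 mm above the bench at the start; x along its length, y across, z up. Same either way round; the two are interchangeable.
- plate_2_center (a point): the other of the two loose spring plates on the bench: flat steel rectangle 100 x 46 x 10 mm, about 0.35 kg, a bolt hole in each corner (not the round-ended links or square one-hole plates). Point: its centre, 5 mm above the bench at the start; x along its length, y across, z up. Same either way round; the two are interchangeable.
- plate_first_center (a point): the first spring plate, like the two loose ones (100 x 46 x 10 mm), lying loose and flat in the tray near one end. Point: its centre, 5 mm above the tray's floor; x along its length and the tray's, towards the tray's empty end; y across; z up.
- tray_floor (a point): black plastic tray, fixed to the bench: 330 x 160 mm outside, 320 x 150 mm inside, floor 4 mm thick, rim 5 mm thick and 10 mm high above the floor. Point: centre of the inner floor's upper face, 4 mm above the bench; x along the tray towards its empty end (the first plate lies at the -x end), y across, z up.
Not all that is in view belongs to the job. Leave any green look-alike of the part that bears plate_first_center alone.

How it is judged (in metres and radians):
At the end, for the whole second after the job is handed in: Both loose plates rest in a row beyond the first, in either order: each centre 50-83 mm beyond the one before, within 20 mm of the first's centre line and 12 deg of its direction, leaning 3.5-17 deg, back end on the plate before. First plate flat, within 15 mm of its start (((x of plate_1_center in the frame of plate_first_center between 0.05 and 0.083 m and x of plate_2_center in the frame of plate_first_center between 0.1 and 0.166 m and distance between plate_1_center and plate_2_center between 0.05 and 0.083 m and y of plate_1_center in the frame of plate_first_center between -0.02 and 0.02 m and angle between the y axis of each of plate_1_center, plate_2_center and the y axis of plate_first_center, either way round below 0.21 rad and angle between the z axis of plate_1_center and the z axis of tray_floor, either way round between 0.06 and 0.3 rad and y of plate_2_center in the frame of plate_first_center between -0.02 and 0.02 m and angle between the z axis of plate_2_center and the z axis of tray_floor, either way round between 0.06 and 0.3 rad) or (x of plate_2_center in the frame of plate_first_center between 0.05 and 0.083 m and x of plate_1_center in the frame of plate_first_center between 0.1 and 0.166 m and distance between plate_2_center and plate_1_center between 0.05 and 0.083 m and y of plate_2_center in the frame of plate_first_center between -0.02 and 0.02 m and angle between the y axis of each of plate_2_center, plate_1_center and the y axis of plate_first_center, either way round below 0.21 rad and angle between the z axis of plate_2_center and the z axis of tray_floor, either way round between 0.06 and 0.3 rad and y of plate_1_center in the frame of plate_first_center between -0.02 and 0.02 m and angle between the z axis of plate_1_center and the z axis of tray_floor, either way round between 0.06 and 0.3 rad)) and distance of plate_first_center from where it was at the start of the episode below 0.015 m and angle between the z axis of plate_first_center and the z axis of tray_floor, either way round below 0.05 rad and linear speed of each of plate_1, plate_2 below 0.02 m/s); the robot touches nothing.
It fails at once if a loose plate is dropped: it moves faster than 0.8 m/s (a free fall of 33 mm) with no finger on it ((linear speed of plate_1 above 0.8 m/s and contact force between plate_1 and the fingers below 0.05 N) or (linear speed of plate_2 above 0.8 m/s and contact force between plate_2 and the fingers below 0.05 N)).
It also fails if it takes over 58 s, if anything falls off the work surface, if the arm or the gripper's body presses on something with over 40 N, if the wrist force passes 120 N, or if a joint passes its speed limit or range.

## Working session

There is one attempt and no reset: what is moved stays moved. The work goes in short steps, Python scripts to look and compute and a shell command to move; the robot and the scene stay as the last step left them, time stands still between calls to the robot, and variables do not carry over. Pictures are saved under pics/ and viewed, at most 10 in all, crops included, and the job is handed in when it is done.

```bash
mkdir -p pics
python3 - <<'E'
from station import r,cams
import cv2,numpy as np
for n in("scene","top"):
    im=cams.capture(n); cv2.imwrite(f"pics/{n}0.png",im[:,:,::-1]); c=cams.get_calibration(n); print(n,c)
    if n=="top": cv2.imwrite("pics/top0b.png",cv2.resize(im[:,:,::-1],(800,600),interpolation=cv2.INTER_CUBIC))
s=r.sense(); print(s["time_s"],s["tcp_pos"],s["ee_rot"],s["gripper_width"])
E
```

```text
scene {'camera_matrix': array([[458.23786715,   0.        , 256.94840816],
       [  0.        , 458.23786715, 196.45231442],
       [  0.        ,   0.        ,   1.        ]]), 'k1': -0.1694553368768057, 'rvec': array([ 2.21155854,  0.62111182, -0.30993972]), 'tvec': array([-0.40637963, -0.11194308,  1.37469933])}
top {'camera_matrix': array([[404.48227444,   0.        , 253.49434714],
       [  0.        , 404.48227444, 192.73981876],
       [  0.        ,   0.        ,   1.        ]]), 'k1': -0.12870844054938432, 'rvec': array([ 2.11630874, -2.12099077,  0.21339218]), 'tvec': array([-0.00498289,  0.48137847,  0.99011578])}
0.1 [0.15435148 0.60508991 0.22155371] [[ 9.68918946e-01 -2.47378092e-01 -3.95713051e-04]
 [-2.47378389e-01 -9.68916997e-01 -1.94580711e-03]
 [ 9.79369491e-05  1.98322023e-03 -9.99998029e-01]] 0.9998539699543469
```

View pics/top0b.png

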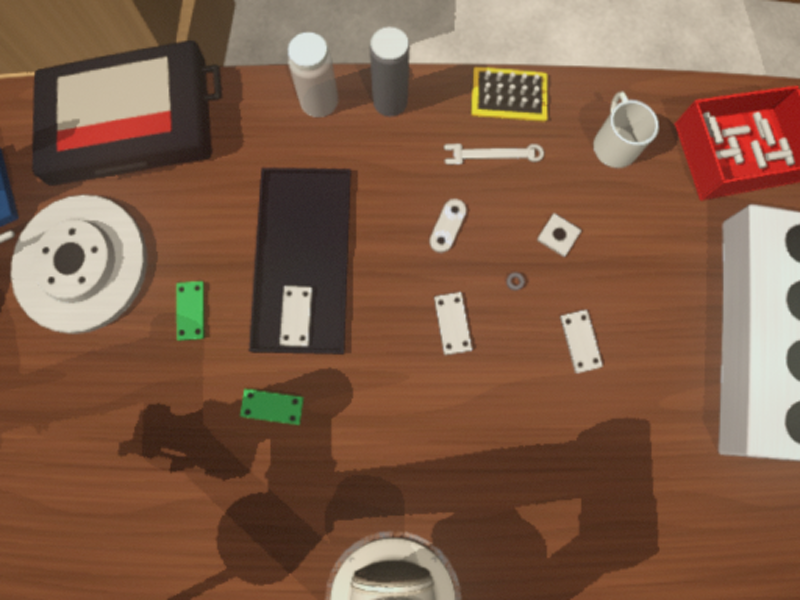

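View pics/scene0.png

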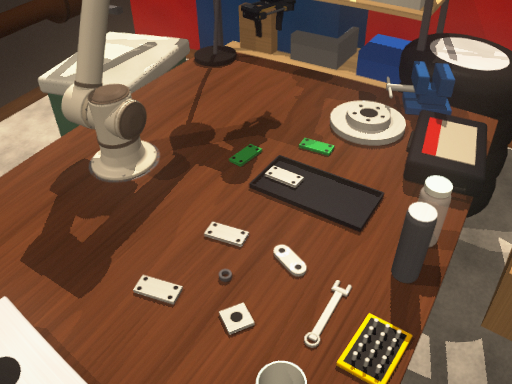

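The top view (800 px scale) shows these candidates:
- White four-hole rectangles on the bench at (453,323) and (581,341). These are my choice.
- First plate in the tray at (296,316).
- Not wanted: round-ended link (448,225), square plate (559,234), green look-alikes (190,310) and (272,407).

Next I'll measure them and check the choice in a close crop.

```bash
cat > h.py <<'E'
from station import r,cams
import cv2,numpy as np
from scipy.spatial.transform import Rotation as R
def cast(n,px,z):
    c=cams.get_calibration(n); M=cv2.Rodrigues(np.array(c["rvec"]))[0]; K=c["camera_matrix"]
    u=cv2.undistortPoints(np.float64(px).reshape(-1,1,2),K,np.array([c["k1"],0,0,0,0.]))[:,0]
    # model: ray radius r drawn at 1+k1 r^2 = OpenCV k1
    d=np.c_[u,np.ones(len(u))]@M; o=-M.T@np.array(c["tvec"]).ravel()
    return o+d*((z-o[2])/d[:,2])[:,None]
def blobs(n,im,z,lo=400):
    hsv=cv2.cvtColor(im,cv2.COLOR_RGB2HSV)
    m=((hsv[...,1]<70)&(hsv[...,2]>140)).astype(np.uint8)
    out=[]
    for c in cv2.findContours(m,cv2.RETR_EXTERNAL,cv2.CHAIN_APPROX_NONE)[0]:
        if not 150<cv2.contourArea(c)<2500: continue
        p=cast(n,c,z); b=cv2.minAreaRect(np.float32(p[:,:2]*1000)); q=cv2.boxPoints(b)
        e=q[1]-q[0],q[2]-q[1]; L=max(e,key=np.linalg.norm); L=L if L[0]>0 else -L
        out.append((c.reshape(-1,2).mean(0).round(),np.round(b[0],1),np.round(sorted(b[1]),1),round(float(np.degrees(np.arctan2(L[1],L[0]))),1)))
    return out
def go(x,y,z,yaw,tilt=0):
    """remaining: rotvec in tool axes (6deg units) and shift in tool axes after... yaw = direction of tool x in world, deg; tilt about world-plate y (front down +)"""
    s=r.sense(); Rc=np.array(s["ee_rot"]); 
    a=np.radians(yaw); X=np.array([np.cos(a),np.sin(a),0]); Z=np.array([0,0,-1.]); Y=np.cross(Z,X)
    Rt=R.from_rotvec(np.radians(tilt)*-Y)*R.from_matrix(np.c_[X,Y,Z])
    rv=(R.from_matrix(Rc).inv()*Rt).as_rotvec(degrees=True)/6
    d=np.array([x,y,z])-s["tcp_pos"]
    np.set_printoptions(suppress=True,precision=4)
    print("t",s["time_s"],"tcp",np.array(s["tcp_pos"]),"turn",rv,"shift(after turn)",Rt.as_matrix().T@d,"shift(before)",Rc.T@d,"F",np.array(s["wrist_force"]),s["gripper_width"])
E
python3 - <<'E'
from h import *
im=cams.capture("top")
for z in (0.010,0.014):
    print(z); [print(*b) for b in blobs("top",im,z)]
# tray: dark mask
g=im.max(2); m=((g<60)).astype(np.uint8); 
for c in cv2.findContours(m,cv2.RETR_EXTERNAL,cv2.CHAIN_APPROX_NONE)[0]:
    if cv2.contourArea(c)>3000:
        b=cv2.minAreaRect(np.float32(cast("top",c,0.014)[:,:2]*1000)); print("dark",b)
cv2.imwrite("pics/crop1.png",cv2.resize(im[180:245,155:395,::-1],None,fx=3.3,fy=3.3,interpolation=cv2.INTER_CUBIC))
E
```

```text
0.01
[250. 367.] [50.4  2.4] [ 94.8 198. ] 89.9
[372. 218.] [ 420.2 -320.7] [ 49.7 101.2] 12.8
[289. 207.] [ 451.4 -101. ] [ 47.9 102.1] 9.2
[189. 202.] [465.  165.3] [ 48.  101.9] -2.3
[357. 150.] [ 608.9 -292.4] [58.2 60.9] -34.0
[286. 144.] [625.3 -96.1] [ 40.1 103. ] -23.4
[313.  98.] [ 761.8 -182.9] [ 36.9 179.4] -89.4
[469.  91.] [ 797.1 -646. ] [50.4 84.2] -20.3
[399.  83.] [ 806.4 -434.7] [101.  153.7] -27.4
[72. 59.] [897.5 536.1] [115.7 222.4] -81.3
[158.  13.] [1039.7  281.7] [ 58.2 110.1] -4.4
0.014
[250. 367.] [51.3  2.4] [ 94.5 197.2] 89.9
[372. 218.] [ 419.7 -319.5] [ 49.5 100.8] 12.8
[289. 207.] [ 450.7 -100.6] [ 47.8 101.7] 9.2
[189. 202.] [464.2 164.7] [ 47.8 101.5] -2.3
[357. 150.] [ 607.7 -291.3] [58.  60.7] -34.0
[286. 144.] [624.  -95.8] [ 40.  102.7] -23.4
[313.  98.] [ 759.9 -182.2] [ 36.7 178.8] -89.4
[469.  91.] [ 795.1 -643.5] [50.2 83.9] -20.3
[399.  83.] [ 804.4 -433.1] [100.6 153.1] -27.4
[72. 59.] [895.2 534.1] [115.2 221.6] -81.3
[158.  13.] [1036.8  280.6] [ 58.  109.6] -4.4
dark ((566.0130004882812, 158.13291931152344), (158.8512725830078, 327.68560791015625), 88.72916412353516)
dark ((856.8763427734375, 503.5301818847656), (254.71539306640625, 371.87847900390625), 8.522781372070312)
```

View pics/crop1.png

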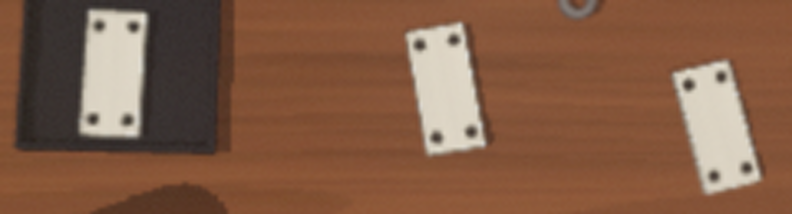

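The crop shows all three plates as plain white rectangles with four corner holes: (113,73) in the tray, (445,88) and (717,127) on the bench. The choice holds. I start with the nearer plate, A.

```bash
python3 -m handwheel '[[[0,0,0,0.038,0.029,0,0.087],[0,0,0,0.038,0.029,0,0.087],[0,0,0,0.038,0.029,0,0.087],[0,0,0,0.038,0.029,0,0.087],[0,0,0,0.038,0.029,0,0.087],[0,0,0,0.038,0.029,0,0.087],[0,0,0,0.038,0.029,0,0.087],[0,0,0,0.038,0.029,0,0.087],[0,0,-0.97,0,0,0,0.087],[0,0,-0.97,0,0,0,0.087],[0,0,-0.97,0,0,0,0.087],[0,0,-0.97,0,0,0,0.087]]]'
python3 -c "
from h import *
go(.451,-.101,.06,9.2)"
```

```text
time_s: 1.35
tcp_pos: [0.3917, 0.3052, 0.2223]
ee_rot: [[0.987, 0.159, -0.0], [0.159, -0.987, -0.0], [-0.001, 0.0, -1.0]]
wrist_force: [0.2, -0.2, -0.1]
gripper_width: 1.0
gripper_force: 0.0
t 1.35 tcp [0.3917 0.3052 0.2223] turn [ 0.0028  0.0052 -0.0055] shift(after turn) [-0.0064  0.4105  0.1623] shift(before) [-0.006   0.4104  0.1624] F [ 0.2291 -0.2446 -0.0767] 0.9997404560901756
```

```bash
python3 -m handwheel '[[[0,0,0,0,0.046,0,0.087],[0,0,0,0,0.046,0,0.087],[0,0,0,0,0.046,0.01,0.087],[0,0,0,-0.001,0.046,0.015,0.087],[0,0,0,-0.001,0.046,0.015,0.087],[0,0,0,-0.001,0.046,0.015,0.087],[0,0,0,-0.001,0.046,0.015,0.087],[0,0,0,-0.001,0.046,0.015,0.087],[0,0,0,-0.001,0.042,0.015,0.087],[0,0,0,0,0,0.031,0.087],[0,0,0,0,0,0.031,0.087],[0,0,0,0,0,0,0.087]]]'
python3 - <<'E'
from h import *
go(.451,-.101,.004,9.2)
im=cams.capture("scene"); im2=cams.capture("top")
cv2.imwrite("pics/a.png",np.hstack([cv2.resize(im[170:330,100:300,::-1],(400,320)),cv2.resize(im2[130:290,180:380,::-1],(400,320))]))
E
```

```text
time_s: 2.55
tcp_pos: [0.4461, -0.1011, 0.0572]
ee_rot: [[0.988, 0.154, -0.01], [0.154, -0.988, -0.001], [-0.01, -0.001, -1.0]]
wrist_force: [-0.6, -0.6, 0.2]
gripper_width: 0.998
gripper_force: 0.0
t 2.55 tcp [ 0.4461 -0.1011  0.0572] turn [-0.0094  0.0917 -0.0607] shift(after turn) [0.0048 0.0007 0.0532] shift(before) [0.0053 0.0007 0.0531] F [-0.6331 -0.6153  0.1694] 0.9981037420733526
```

View pics/a.png

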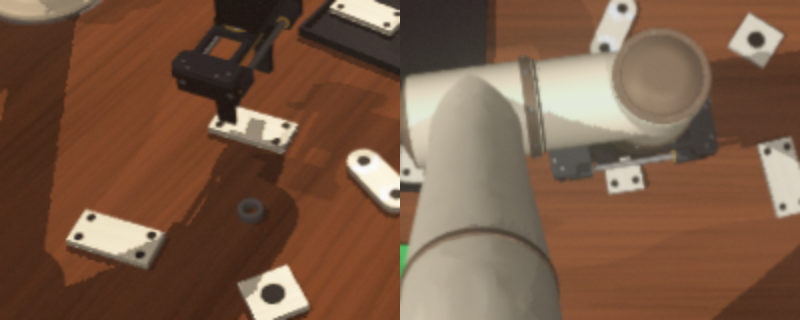

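The scene crop shows the open fingers straddling the plate at (253,128). I descend and close.

```bash
python3 -m handwheel '[[[0,0.09,-0.06,0.005,0.001,0.02,0.087],[0,0,0,0,0,0.02,0.087],[0,0,0,0,0,0.01,0.087],[0,0,0,0,0,0.005,0.087],[0,0,0,0,0,0,0.03],[0,0,0,0,0,0,0.03],[0,0,0,0,0,0,0.03],[0,0,0,0,0,0,0.03],[0,0,0,0,0,0,0.03],[0,0,0,0,0,0,0.03],[0,0,0,0,0,0,0.03],[0,0,0,0,0,0,0.03]]]'
```

```text
time_s: 3.85
tcp_pos: [0.4553, -0.1006, 0.0058]
ee_rot: [[0.987, 0.162, 0.01], [0.162, -0.987, 0.001], [0.01, 0.0, -1.0]]
wrist_force: [-0.5, -1.4, 2.3]
gripper_width: 0.519
gripper_force: 30.0
```

```bash
python3 -m handwheel '[[[0,0,0,0,0,0,0.06],[0,0,0,0,0,0,0.06],[0,-0.09,0,-0.004,0,0.003,0.06],[0,0,0,0,0,0,0.03],[0,0,0,0,0,0,0.03],[0,0,0,0,0,0,0.03],[0,0,0,0,0,0,0.03],[0,0,0,0,0,0,0.03],[0,0,0,0,0,0,0.03]]]'
```

```text
time_s: 4.75
tcp_pos: [0.4511, -0.1011, 0.0024]
ee_rot: [[0.987, 0.162, -0.0], [0.162, -0.987, -0.0], [-0.0, -0.0, -1.0]]
wrist_force: [0.2, -0.0, -2.3]
gripper_width: 0.527
gripper_force: 30.0
```

```bash
python3 -m handwheel '[[[0,0,0,0,0,-0.015,0.03],[0,0,0,0,0,-0.03,0.03],[0,0,0,0,0,-0.035,0.03],[0,0,0,0.0203,-0.0411,0,0.03],[0,0,0,0.0203,-0.0411,0,0.03],[0,0,0,0.0203,-0.0411,0,0.03],[0,0,0,0.0203,-0.0411,0,0.03],[0,0,0,0.0203,-0.0411,0,0.03],[0,0,0,0.0203,-0.0411,0,0.03],[0,-0.5,0.96,0,0,0,0.03],[0,-0.93,0.96,0,0,0,0.03],[0,0,0,0,0,0,0.03]]]'
python3 - <<'E'
from h import *
go(.5307,.162,.0144,-2.3,8.6)
im=cams.capture("scene"); im2=cams.capture("top")
cv2.imwrite("pics/b.png",np.hstack([cv2.resize(im[80:240,200:400,::-1],(400,320)),cv2.resize(im2[90:250,120:320,::-1],(400,320))]))
E
```

```text
time_s: 5.95
tcp_pos: [0.5329, 0.1628, 0.0811]
ee_rot: [[0.988, -0.039, -0.15], [-0.04, -0.999, -0.007], [-0.149, 0.013, -0.989]]
wrist_force: [-0.0, 0.7, -3.7]
gripper_width: 0.525
gripper_force: 30.0
t 5.95 tcp [0.5329 0.1628 0.0811] turn [ 0.1204 -0.0032 -0.0068] shift(after turn) [0.0078 0.0009 0.0663] shift(before) [0.0078 0.0001 0.0663] F [-0.0064  0.7215 -3.7229] 0.5246245594628403
```

View pics/b.png

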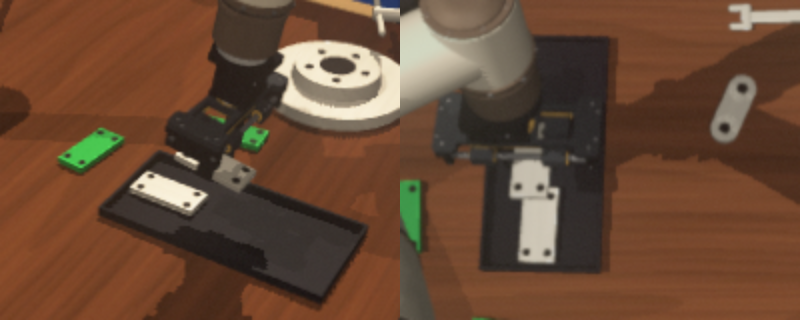

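The plate is held in line above the tray with its front (right) end lower. I descend.

```bash
python3 -m handwheel '[[[0.12,0,0,0.008,0.001,0.01,0.03],[0,0,0,0,0,0.02,0.03],[0,0,0,0,0,0.015,0.03],[0,0,0,0,0,0.01,0.03],[0,0,0,0,0,0.005,0.03],[0,0,0,0,0,0.003,0.03],[0,0,0,0,0,0,0.03],[0,0,0,0,0,0,0.03]]]'
python3 -c "
from h import *
go(.5307,.162,.0144,-2.3,8.6)"
```

```text
time_s: 6.85
tcp_pos: [0.5304, 0.1611, 0.0196]
ee_rot: [[0.988, -0.039, -0.147], [-0.039, -0.999, 0.006], [-0.147, -0.0, -0.989]]
wrist_force: [0.1, 1.0, -3.8]
gripper_width: 0.521
gripper_force: 30.0
t 6.85 tcp [0.5304 0.1611 0.0196] turn [-0.0013 -0.0236  0.0093] shift(after turn) [ 0.001  -0.0009  0.0051] shift(before) [ 0.001  -0.0009  0.0051] F [ 0.0772  1.0342 -3.8185] 0.5211812161222217
```

```bash
python3 -m handwheel '[[[0,0,0,0.001,0,0.002,0.03],[0,0,0,0,0,0.002,0.03],[0,0,0,0,0,0.001,0.03],[0,0,0,0,0,0,0.03],[0,0,0,0,0,0,0.03]]]'
```

```text
time_s: 7.35
tcp_pos: [0.5302, 0.1609, 0.014]
ee_rot: [[0.988, -0.039, -0.148], [-0.039, -0.999, 0.006], [-0.148, 0.0, -0.989]]
wrist_force: [-0.4, 0.3, -2.5]
gripper_width: 0.528
gripper_force: 30.0
```

```bash
python3 -m handwheel '[[[0,0,0,0,0,0.0008,0.03],[0,0,0,0,0,0,0.03],[0,0,0,0,0,0,0.03]]]'
```

```text
time_s: 7.65
tcp_pos: [0.5302, 0.1609, 0.0139]
ee_rot: [[0.988, -0.039, -0.148], [-0.039, -0.999, 0.006], [-0.148, 0.0, -0.989]]
wrist_force: [-1.8, -0.2, 5.0]
gripper_width: 0.523
gripper_force: 30.0
```

It is in contact (5 N upward). I release and rise.

```bash
python3 -m handwheel '[[[0,0,0,0,0,0,0.066],[0,0,0,0,0,0,0.066],[0,0,0,0,0,0,0.066],[0,0,0,0,0,-0.01,0.066],[0,0,0,0,0,-0.03,0.087],[0,0,0,0,0,-0.04,0.087],[0,0.7,-0.9,0,0.03,0,0.087],[0,0.7,-0.9,0,0.045,0,0.087],[0,0,-0.7,0,0.048,0,0.087],[0,0,0,0,0.048,0,0.087],[0,0,0,0,0.048,0,0.087],[0,0,0,0,0.048,0,0.087]]]'
python3 - <<'E'
from h import *
go(.420,-.320,.05,12.8)
E
```

```text
time_s: 8.85
tcp_pos: [0.5825, -0.1042, 0.0902]
ee_rot: [[0.975, 0.22, -0.001], [0.22, -0.975, 0.013], [0.002, -0.013, -1.0]]
wrist_force: [0.2, 0.4, 0.1]
gripper_width: 0.998
gripper_force: 0.0
t 8.85 tcp [ 0.5825 -0.1042  0.0902] turn [-0.1273 -0.0179 -0.0124] shift(after turn) [-0.2062  0.1744  0.0402] shift(before) [-0.2061  0.1752  0.0375] F [0.1786 0.3604 0.0761] 0.9975329924162287
```

```bash
python3 -m handwheel '[[[0,0,0,-0.0343,0.029,0,0.087],[0,0,0,-0.0343,0.029,0,0.087],[0,0,0,-0.0343,0.029,0,0.087],[0,0,0,-0.0343,0.029,0,0.087],[0,0,0,-0.0343,0.029,0,0.087],[0,0,0,-0.0343,0.029,0,0.087],[0,0,0,0,0,0.02,0.087],[0,0,0,0,0,0.02,0.087],[0,0,0,0,0,0,0.087]]]'
python3 - <<'E'
from h import *
go(.420,-.320,.0024,12.8)
im=cams.capture("scene"); im2=cams.capture("top")
cv2.imwrite("pics/c.png",np.vstack([np.hstack([cv2.resize(im[140:260,200:400,::-1],(400,240)),cv2.resize(im2[100:220,120:320,::-1],(400,240))]),np.hstack([cv2.resize(im[220:340,80:280,::-1],(400,240)),cv2.resize(im2[150:270,280:480,::-1],(400,240))])]))
for b in blobs("top",im2,.014): print(*b)
E
```

```text
time_s: 9.75
tcp_pos: [0.4173, -0.3166, 0.0451]
ee_rot: [[0.976, 0.218, -0.007], [0.218, -0.976, 0.015], [-0.003, -0.017, -1.0]]
wrist_force: [-0.4, 1.0, -0.2]
gripper_width: 1.003
gripper_force: 0.0
t 9.75 tcp [ 0.4173 -0.3166  0.0451] turn [-0.1585  0.0318 -0.0329] shift(after turn) [0.0019 0.0039 0.0427] shift(before) [0.002  0.0046 0.0426] F [-0.4493  1.0497 -0.1954] 1.0028747241648046
[339. 271.] [ 279.5 -220.8] [47.2 69.5] 3.3
[335. 232.] [ 383.1 -216.3] [ 82.  117.4] 6.7
[189. 188.] [498.2 165.6] [ 47.4 166.3] -1.7
[396. 180.] [ 525.5 -395. ] [103.4 111.2] 69.0
[339. 167.] [ 541.  -236.4] [157.1 229.6] -22.9
[286. 144.] [624.  -95.3] [ 38.9 102.1] -22.7
[313.  98.] [ 760.  -182.2] [ 36.7 178.8] -89.4
[399.  82.] [ 804.3 -431.7] [ 98.7 152.5] -29.0
[72. 59.] [895.  534.3] [114.7 221.8] -81.7
[195.  42.] [934.7 161.6] [ 71.6 161. ] 1.8
[249.  27.] [990.9   7.4] [68.3 72.7] -0.2
```

View pics/c.png

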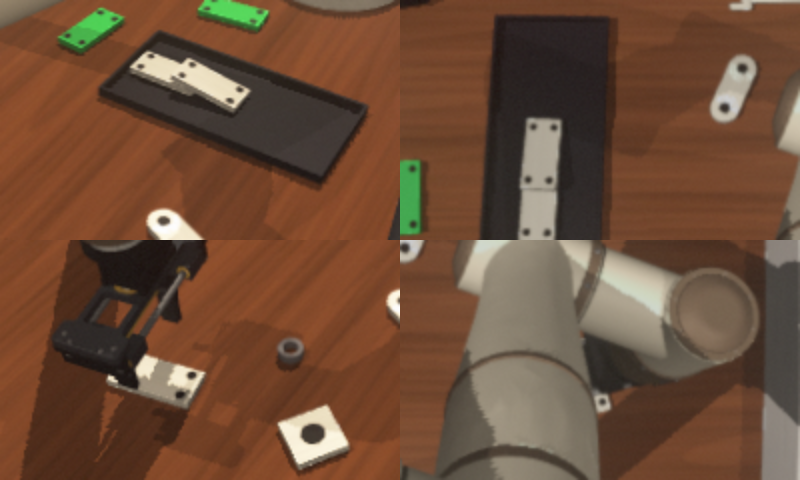

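The second plate lies on the first's front end, leaning and in line ((540,150) in the top crop). The fingers are over the last plate (160,375). I grasp it.

```bash
python3 -m handwheel '[[[-0.15,0,0,0,0.003,0.01,0.087],[0,0,0,0,0,0.015,0.087],[0,0,0,0,0,0.008,0.087],[0,0,0,0,0,0,0.087],[0,0,0,0,0,0,0.087]]]'
python3 -c "
from h import *
go(.420,-.320,.0024,12.8)"
```

```text
time_s: 10.35
tcp_pos: [0.4207, -0.3198, 0.0144]
ee_rot: [[0.975, 0.22, 0.002], [0.22, -0.975, -0.002], [0.001, 0.003, -1.0]]
wrist_force: [0.4, -0.2, 0.5]
gripper_width: 0.997
gripper_force: 0.0
t 10.35 tcp [ 0.4207 -0.3198  0.0144] turn [ 0.0267 -0.0127 -0.0108] shift(after turn) [-0.0007  0.0001  0.012 ] shift(before) [-0.0007  0.      0.012 ] F [ 0.3674 -0.1682  0.478 ] 0.9969732486008519
```

```bash
python3 -m handwheel '[[[0,0,0,-0.001,0,0.007,0.087],[0,0,0,0,0,0.005,0.087],[0,0,0,0,0,0,0.03],[0,0,0,0,0,0,0.03],[0,0,0,0,0,0,0.03],[0,0,0,0,0,0,0.03],[0,0,0,0,0,0,0.03],[0,0,0,0,0,0,0.03],[0,0,0,0,0,0,0.03]]]'
python3 -c "
from h import *
go(.5966,.159,.085,-2.1,8.6)"
```

```text
time_s: 11.25
tcp_pos: [0.4192, -0.3201, 0.0018]
ee_rot: [[0.976, 0.22, 0.001], [0.22, -0.976, -0.002], [0.001, 0.002, -1.0]]
wrist_force: [0.6, -1.6, -0.0]
gripper_width: 0.522
gripper_force: 30.0
t 11.25 tcp [ 0.4192 -0.3201  0.0018] turn [ 0.207  -1.4365  2.4611] shift(after turn) [ 0.1455 -0.4853 -0.1062] shift(before) [ 0.2785 -0.4281 -0.084 ] F [ 0.5831 -1.6058 -0.0302] 0.522382351343293
```

```bash
python3 -m handwheel '[[[0,0,0,0,0,-0.015,0.03],[0,0,0,0,0,-0.03,0.03],[0,0,0,0,0,-0.039,0.03],[0,0,0,0.0253,-0.0389,0,0.03],[0,0,0,0.0253,-0.0389,0,0.03],[0,0,0,0.0253,-0.0389,0,0.03],[0,0,0,0.0253,-0.0389,0,0.03],[0,0,0,0.0253,-0.0389,0,0.03],[0,0,0,0.0253,-0.0389,0,0.03],[0,0,0,0.0253,-0.0389,0,0.03],[0,0,0,0.0253,-0.0389,0,0.03],[0,0,0,0.0253,-0.0389,0,0.03]]]' >/dev/null
python3 -m handwheel '[[[0,0,0,0.0253,-0.0389,0,0.03],[0,0,0,0.0253,-0.0389,0,0.03],[0.1,-0.5,0.82,0,0,0,0.03],[0.1,-0.5,0.82,0,0,0,0.03],[0,-0.43,0.82,0,0,0,0.03],[0,0,0,0,0,0,0.03],[0,0,0,0,0,0,0.03]]]'
python3 - <<'E'
from h import *
go(.596,.1595,.0145,-2.1,8.6)
im=cams.capture("scene"); im2=cams.capture("top")
cv2.imwrite("pics/d.png",np.hstack([cv2.resize(im[80:240,200:400,::-1],(400,320)),cv2.resize(im2[60:220,120:320,::-1],(400,320))]))
E
```

```text
time_s: 13.15
tcp_pos: [0.5956, 0.1586, 0.0839]
ee_rot: [[0.988, -0.035, -0.151], [-0.035, -0.999, 0.004], [-0.151, 0.001, -0.988]]
wrist_force: [-0.9, -0.2, -4.2]
gripper_width: 0.522
gripper_force: 30.0
t 13.15 tcp [0.5956 0.1586 0.0839] turn [0.0147 0.0184 0.014 ] shift(after turn) [ 0.0107 -0.001   0.0685] shift(before) [ 0.0108 -0.001   0.0685] F [-0.905  -0.192  -4.1944] 0.5220790935419819
```

View pics/d.png

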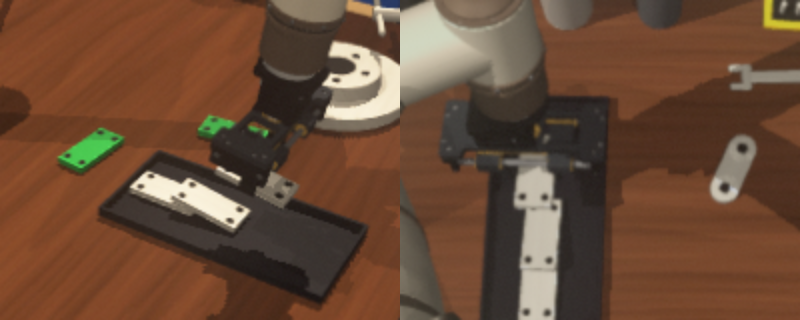

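The last plate hangs in line beyond the second one, and the first two are undisturbed. I lower it.

```bash
python3 -m handwheel '[[[0,0,0,0.0105,-0.001,0.01,0.03],[0,0,0,0,0,0.02,0.03],[0,0,0,0,0,0.015,0.03],[0,0,0,0,0,0.01,0.03],[0,0,0,0,0,0.005,0.03],[0,0,0,0,0,0.004,0.03],[0,0,0,0,0,0.0015,0.03],[0,0,0,0,0,0,0.03],[0,0,0,0,0,0,0.03]]]'
python3 -c "
from h import *
go(.596,.1595,.0145,-2.1,8.6)"
```

```text
time_s: 14.15
tcp_pos: [0.5974, 0.16, 0.0192]
ee_rot: [[0.988, -0.036, -0.149], [-0.036, -0.999, 0.005], [-0.149, 0.0, -0.989]]
wrist_force: [-0.1, 0.1, -3.3]
gripper_width: 0.522
gripper_force: 30.0
t 14.15 tcp [0.5974 0.16   0.0192] turn [ 0.0048 -0.0055  0.0058] shift(after turn) [-0.0007  0.0005  0.0049] shift(before) [-0.0007  0.0005  0.0049] F [-0.0568  0.0656 -3.2595] 0.5217986577441025
```

```bash
python3 -m handwheel '[[[0,0,0,0,0,0.002,0.03],[0,0,0,0,0,0.0015,0.03],[0,0,0,0,0,0.001,0.03],[0,0,0,0,0,0,0.03],[0,0,0,0,0,0,0.03]]]'
```

```text
time_s: 14.65
tcp_pos: [0.5962, 0.1598, 0.0141]
ee_rot: [[0.988, -0.036, -0.15], [-0.036, -0.999, 0.004], [-0.15, 0.001, -0.989]]
wrist_force: [-0.4, 0.5, -2.7]
gripper_width: 0.525
gripper_force: 30.0
```

```bash
python3 -m handwheel '[[[0,0,0,0,0,0.0008,0.03],[0,0,0,0,0,0,0.03],[0,0,0,0,0,0,0.03]]]'
```

```text
time_s: 14.95
tcp_pos: [0.5963, 0.1599, 0.0135]
ee_rot: [[0.988, -0.036, -0.15], [-0.036, -0.999, 0.005], [-0.15, 0.001, -0.989]]
wrist_force: [1.0, -1.1, -3.1]
gripper_width: 0.522
gripper_force: 30.0
```

```bash
python3 -m handwheel '[[[0,0,0,0,0,0.0008,0.03],[0,0,0,0,0,0,0.03],[0,0,0,0,0,0,0.03]]]'
```

```text
time_s: 15.25
tcp_pos: [0.5963, 0.1599, 0.0134]
ee_rot: [[0.988, -0.036, -0.149], [-0.035, -0.999, 0.005], [-0.149, 0.001, -0.989]]
wrist_force: [-0.5, -0.4, 3.6]
gripper_width: 0.521
gripper_force: 30.0
```

It is in contact. I release, rise and move aside.

```bash
python3 -m handwheel '[[[0,0,0,0,0,0,0.066],[0,0,0,0,0,0,0.066],[0,0,0,0,0,0,0.066],[0,0,0,0,0,-0.01,0.066],[0,0,0,0,0,-0.03,0.087],[0,0,0,0,0,-0.04,0.087],[0,0,0,0,0.04,0,0.087],[0,0,0,0,0.045,0,0.087],[0,0,0,0,0.048,0,0.087],[0,0,0,0,0.048,0,0.087],[0,0,0,0,0.048,0,0.087],[0,0,0,0,0.048,0,0.087]]]'
python3 -m handwheel '[[[0,0,0,0,0,0,0.087],[0,0,0,0,0,0,0.087]]]' >/dev/null
python3 - <<'E'
from h import *
im=cams.capture("scene"); im2=cams.capture("top")
cv2.imwrite("pics/e.png",np.hstack([cv2.resize(im[130:250,220:400,::-1],(400,267)),cv2.resize(im2[100:240,100:310,::-1],(400,267))]))
for b in blobs("top",im2,.014): 
    if abs(b[1][1]-165)<20: print(*b)
E
```

```text
time_s: 16.45
tcp_pos: [0.5981, -0.1193, 0.0929]
ee_rot: [[0.988, -0.036, -0.149], [-0.036, -0.999, 0.004], [-0.149, 0.001, -0.989]]
wrist_force: [1.0, -0.3, 0.4]
gripper_width: 1.0
gripper_force: 0.0
```

View pics/e.png

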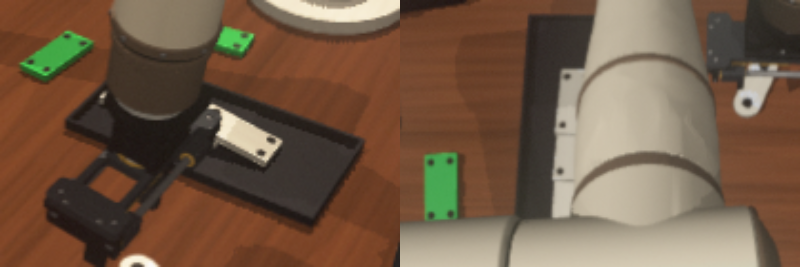

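The arm hides part of the row, so I move it further away and look again.

```bash
python3 -m handwheel '[[[0,0,0,0,0.02,-0.03,0.087],[0,0,0,-0.02,0.04,-0.02,0.087],[0,0,0,-0.025,0.04,0,0.087],[0,0,0,-0.025,0.04,0,0.087],[0,0,0,-0.025,0.04,0,0.087],[0,0,0,-0.025,0.04,0,0.087],[0,0,0,0,0,0,0.087],[0,0,0,0,0,0,0.087]]]'
python3 - <<'E'
from h import *
im=cams.capture("scene"); im2=cams.capture("top")
cv2.imwrite("pics/f.png",np.hstack([cv2.resize(im[130:250,220:400,::-1],(400,267)),cv2.resize(im2[100:240,100:310,::-1],(400,267))]))
for b in blobs("top",im2,.014): 
    if abs(b[1][1]-165)<20: print(*b)
E
```

```text
time_s: 17.55
tcp_pos: [0.4792, -0.3328, 0.16]
ee_rot: [[0.988, -0.036, -0.149], [-0.036, -0.999, 0.004], [-0.149, 0.001, -0.989]]
wrist_force: [0.2, 0.8, -0.8]
gripper_width: 0.997
gripper_force: 0.0
[190. 177.] [531.3 165. ] [ 47.2 232.3] -1.3
[195.  42.] [934.9 159.3] [ 74.4 160.9] 2.8
```

View pics/f.png

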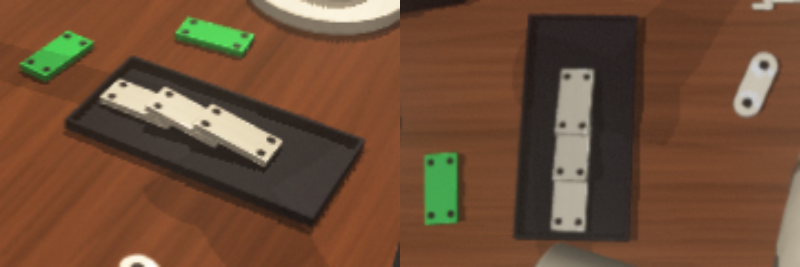

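The row is straight: three overlapped plates from (570,205) to (575,100) in the top crop. The overall length of 232 mm gives steps of about 65 mm, and both added plates lean on the one before. I hand it in.

```bash
python3 -c "
from station import r
print(r.finish_job())"
```

```text
the job is handed in; nothing more can be done
None
```

I handed the job in at about 17.6 s: by the last camera view, both loose plates lie in line beyond the first at steps of about 65 mm, each leaning on the one before, and the first is within about 2 mm of its start; no verdict came back.

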